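Rack the sanding drums by size

ROBOT

A 6-joint arm with a two-finger parallel gripper is mounted at the origin on the work surface. World frame = base frame: x ahead of the robot, y to its left, z up, the work surface at z = 0. Lengths are in m, angles in degrees, forces in N, time in s.
With the tool pointing down it reaches from about 0.3 to 0.75 m from the base axis. Payload 8.5 kg.
Tool frame: the origin (TCP) lies on the centre line of the jaws, within the pads' length; the fingertips stand 19 mm ahead of it and the grasp point (between the pads) is the TCP; z points along the fingers, x is the direction in which the jaws open and shut, and the axes are right-handed (so a half turn about z gives the same grasp; the last joint's range is limited). The gripper opens to 85 mm and grips with 20 to 120 N. Pads are 22 mm wide; open, the fingers measure 114 mm over their backs; the gripper's body (76 mm by 85 mm) begins 54 mm behind the grasp point. The pads swing forward as they close: fully open they stand 13 mm farther back than shut.
Start: joints at [-77.08, 21.807, 74.336, -0, 83.858, -12.336], TCP at [0.235, -0.497, 0.25] pointing down, gripper open.
Joint ranges: [-178.18, 178.18], [-50.72, 133.34], [12.68, 142.11], [-81.47, 261.47], [9.98, 163.14], [-165.26, 165.26]. Speed limits (degrees/s): [136.94, 136.94, 180, 180, 180, 180].

INTERFACE

Orientations are given as a 3x3 rotation matrix whose columns are the frame's x, y, z axes.
In Python, from rig import env, cams, order gives the robot as it stands.
- The arm moves only by the tool step_arm, never from a script. Its argument "steps" is a list of rows, each an object with "xyz": the shift along the tool's x, y, z normalised to -1 to 1, where 1 is 0.04 m, a list of three; "turn": the turn, a rotation vector about the tool's x, y, z normalised to -1 to 1, where 1 is 0.08 rad, a list of three; "gripper": the gripper command: -1 is shut, 1 is fully open, values between are in proportion. A call has 1 to 20 rows; each row shifts and turns the commanded pose from where the row before left it, along the tool's axes as they then stand; what a row does not reach is not made up. A row lasts 1/12 s, in which the tool goes at most 41.7 mm and 7.16 degrees, less where a joint would pass 70% of its speed; a pose out of reach is approached as far as the arm can. A call with a number of a shift or a turn outside -1 to 1 is refused whole. A call with a gripper value outside its range is refused whole. The fingers move at their own pace and stop on an object; "squeeze" is the grip in N (left out, the last holds). Time passes only in rows, so rows that do not move let the fingers close. It gives the time, the measured TCP pose, the force and the opening at its end, in the units of the state.
- env.observe(): the state, without advancing time (a new reading comes with each control period).
- cams.get_image(name): name is "scene" or "top"; returns (picture, depth): 400x640x3 uint8, red, green, blue; 400x640 float32, m along the optical axis (not along the pixel's ray), 0 where there is no reading.
- cams.camera_info(name): a dict with "fx", "fy", "cx", "cy" (pixels), "extrinsics" (4x4, takes a point from camera to world coordinates). Camera axes: x right, y down, z forward; pixel columns grow to the right and rows downward; lengths in m; the calibration is good to about 2 mm. A picture is of the moment at which its call begins. camera_info takes no time and is no camera call.
- order.close_job(): hands the job in, once; it reports no verdict.
The state is a dict: "time_s": time; "q": joint angles; "qvel": joint speeds; "joint_efforts": joint torques, N m; "position": TCP position; "tool_rot": TCP orientation; "ft_force": force on the tool from outside, world axes, zero at the start; "wrist_torque": the same for the moment, N m; "grip_width": finger opening in m.
Only numpy, scipy, OpenCV 4.12 (cv2) and the standard library are available. Lean on these libraries where they do the work, as an engineer would, in place of code of your own. Each camera call takes 0.05 s, during which the arm holds its last target. There are 200 camera calls.

TASK

Put the four sanding drums away on the rack's posts, one on each post, in order of size: the smallest on the post next to the bare sander arbor, and getting bigger along the row to the largest at the far end. Each drum must stand upright, fully down on its post's flange.

Things in the scene. Friction and masses are not known exactly. Their poses are not given: they have to be found in the camera images.
- drum_s_center (a point): the smallest of four sanding drums: a brown abrasive sleeve with a black rubber end face, standing upright on the table, 34 mm outside diameter, 50 mm tall (all four are), with a 24 mm hole right through along its axis. This point is its centre, 25 mm above its underside; z is its axis, up. 50 g nominal
- drum_m_center (a point): the second smallest of four sanding drums: a brown abrasive sleeve with a black rubber end face, standing upright on the table, 44 mm outside diameter, 50 mm tall (all four are), with a 24 mm hole right through along its axis. This point is its centre, 25 mm above its underside; z is its axis, up. 80 g nominal
- drum_l_center (a point): the second largest of four sanding drums: a brown abrasive sleeve with a black rubber end face, standing upright on the table, 54 mm outside diameter, 50 mm tall (all four are), with a 24 mm hole right through along its axis. This point is its centre, 25 mm above its underside; z is its axis, up. 120 g nominal
- drum_xl_center (a point): the largest of four sanding drums: a brown abrasive sleeve with a black rubber end face, standing upright on the table, 64 mm outside diameter, 50 mm tall (all four are), with a 24 mm hole right through along its axis. This point is its centre, 25 mm above its underside; z is its axis, up. 160 g nominal
- post_a: one of four identical fixed posts on the rack, standing in a straight row 100 mm apart; which of them stands where in the row changes from start to start. An aluminium flange 40 mm in diameter and 4 mm thick, on which a drum rests, with an upright steel pin 10 mm in diameter, its top tapered, reaching 36 mm above the flange's underside. Origin: centre of the flange's underside, on the top of the rack board, 15 mm above the table
- post_b: one of four identical fixed posts on the rack, standing in a straight row 100 mm apart; which of them stands where in the row changes from start to start. An aluminium flange 40 mm in diameter and 4 mm thick, on which a drum rests, with an upright steel pin 10 mm in diameter, its top tapered, reaching 36 mm above the flange's underside. Origin: centre of the flange's underside, on the top of the rack board, 15 mm above the table
- post_c: one of four identical fixed posts on the rack, standing in a straight row 100 mm apart; which of them stands where in the row changes from start to start. An aluminium flange 40 mm in diameter and 4 mm thick, on which a drum rests, with an upright steel pin 10 mm in diameter, its top tapered, reaching 36 mm above the flange's underside. Origin: centre of the flange's underside, on the top of the rack board, 15 mm above the table
- post_d: one of four identical fixed posts on the rack, standing in a straight row 100 mm apart; which of them stands where in the row changes from start to start. An aluminium flange 40 mm in diameter and 4 mm thick, on which a drum rests, with an upright steel pin 10 mm in diameter, its top tapered, reaching 36 mm above the flange's underside. Origin: centre of the flange's underside, on the top of the rack board, 15 mm above the table
- rack: fixed plywood board lying on the table, 380 mm long (its y axis, along which the posts stand at -150, -50, +50 and +150 mm), 70 mm wide (x), 15 mm thick. Origin: centre of its underside, on the table
- arbor: the bare sander arbor: fixed, a dark round steel foot 48 mm in diameter with an upright 12 mm spindle carrying a washer and a brass nut, 64 mm tall overall. It stands on the table beyond one end of the rack, 85 mm from the last post and in line with the posts; at which end changes (a round tin with a green lid, 56 mm wide and 44 mm tall, stands at the other end). Origin: centre of its underside
Things that resemble listed ones, but are neither listed nor needed, are in the scene too. Leave any pink look-alike of the part that bears drum_l_center alone. Leave any blue look-alike of the arbor alone.

How it is judged (in metres and radians):
At the end, for the whole second after the job is handed in: Counted from the arbor, the 34, 44, 54 and 64 mm drums stand on posts 1, 2, 3 and 4: each centre within 10 mm of the post's axis along and across the rack, 40 to 48 mm above the table (down on the flange), upright within 0.1 rad, slower than 0.02 m/s and released (((y of arbor in the frame of rack above 0 m and x of drum_s_center in the frame of rack between -0.01 and 0.01 m and y of drum_s_center in the frame of rack between 0.14 and 0.16 m and x of drum_m_center in the frame of rack between -0.01 and 0.01 m and y of drum_m_center in the frame of rack between 0.04 and 0.06 m and x of drum_l_center in the frame of rack between -0.01 and 0.01 m and y of drum_l_center in the frame of rack between -0.06 and -0.04 m and x of drum_xl_center in the frame of rack between -0.01 and 0.01 m and y of drum_xl_center in the frame of rack between -0.16 and -0.14 m) or (y of arbor in the frame of rack below 0 m and x of drum_s_center in the frame of rack between -0.01 and 0.01 m and y of drum_s_center in the frame of rack between -0.16 and -0.14 m and x of drum_m_center in the frame of rack between -0.01 and 0.01 m and y of drum_m_center in the frame of rack between -0.06 and -0.04 m and x of drum_l_center in the frame of rack between -0.01 and 0.01 m and y of drum_l_center in the frame of rack between 0.04 and 0.06 m and x of drum_xl_center in the frame of rack between -0.01 and 0.01 m and y of drum_xl_center in the frame of rack between 0.14 and 0.16 m)) and height (world z) of drum_s_center between 0.04 and 0.048 m and angle between each of drum_s_center, drum_m_center, drum_l_center, drum_xl_center's own z axis and vertical below 0.1 rad and linear speed of each of drum_s, drum_m, drum_l, drum_xl below 0.02 m/s and contact force between each of drum_s, drum_m, drum_l, drum_xl and the fingers below 0.1 N and height (world z) of drum_m_center between 0.04 and 0.048 m and height (world z) of drum_l_center between 0.04 and 0.048 m and height (world z) of drum_xl_center between 0.04 and 0.048 m); the robot touches nothing.
It also fails if it takes over 118 s, if anything falls off the work surface, if the arm or the gripper's body presses on something with over 40 N, if the wrist force passes 120 N, or if a joint passes its speed limit or range.

## Working session

There is one attempt and no reset: what is moved stays moved. The work goes in short steps, Python scripts to look and compute and a tool call to move; the robot and the scene stay as the last step left them, time stands still between calls to the robot, and variables do not carry over. Pictures are saved under pics/ and viewed, about 12 in all and at most 16, crops included, and the job is handed in when it is done.

Besides the shell and the picture viewer there is one more tool, called after "Emit:" by a JSON object that holds its "op" and its "data". step_arm: Moves the arm, as the interface text tells. Scaled input: -1 to 1 covers 0.04 m each way for a shift and 0.08 rad each way for a turn. Its arguments: {"type":"object","properties":{"steps":{"type":"array"},"squeeze":{"type":"number"}},"required":["steps"]}

```bash
mkdir -p pics; ls; cat > h.py <<'E'
import numpy as np, cv2
from rig import env,cams,order
def grab(n,name=None):
    im,d=cams.get_image(n)
    if name: cv2.imwrite(f'pics/{name}.png',im[:,:,::-1])
    return im,d
def ray(n,u,v,z):
    c=cams.camera_info(n);E=np.array(c['extrinsics'])
    r=E[:3,:3]@np.array([(u-c['cx'])/c['fx'],(v-c['cy'])/c['fy'],1]);o=E[:3,3]
    return o+r*(z-o[2])/r[2]
def cloud(n,d):
    c=cams.camera_info(n);E=np.array(c['extrinsics']);v,u=np.mgrid[:d.shape[0],:d.shape[1]]
    p=np.stack([(u-c['cx'])/c['fx']*d,(v-c['cy'])/c['fy']*d,d],-1)
    return p@E[:3,:3].T+E[:3,3]
E
python3 - <<'E'
from h import *
for n in('top','scene'):
    im,d=grab(n,n+'0');np.savez(n+'0.npz',im=im,d=d);print(cams.camera_info(n))
s=env.observe();print(s)
E
```

```text
pics
{'fx': 372.4548585950304, 'fy': 372.4548585950304, 'cx': 323.9429438802408, 'cy': 203.7262634337846, 'extrinsics': array([[-0.02624314, -0.98602888,  0.16449419,  0.40098761],
       [-0.99897464,  0.01979519, -0.04071633,  0.01661423],
       [ 0.03689128, -0.16539405, -0.98553734,  0.87660644],
       [ 0.        ,  0.        ,  0.        ,  1.        ]])}
{'fx': 510.80496980999936, 'fy': 510.80496980999936, 'cx': 320.7085644131507, 'cy': 196.65542238558237, 'extrinsics': array([[-9.35298950e-02,  7.89090326e-01, -6.07114994e-01,
         1.19252373e+00],
       [ 9.95615954e-01,  7.35064488e-02, -5.78418065e-02,
         5.12116137e-02],
       [-1.01554276e-03, -6.09863312e-01, -7.92505968e-01,
         9.07207681e-01],
       [ 0.00000000e+00,  0.00000000e+00,  0.00000000e+00,
         1.00000000e+00]])}
{'time_s': 0.1, 'q': array([-7.70782699e+01,  2.18373195e+01,  7.43782473e+01,  1.31045117e-03,
        8.38576796e+01, -1.23370290e+01]), 'qvel': array([-0.02083699, -0.12645088, -0.07183791, -0.050561  , -0.06288129,
       -0.08411102]), 'joint_efforts': array([ 3.88799381e-03, -4.49217474e+01, -2.31659442e+01, -1.51978420e-04,
        3.63819694e-03,  2.41884912e-06]), 'position': array([ 0.23462872, -0.49719065,  0.24978446]), 'tool_rot': array([[ 4.26704614e-01, -9.04391012e-01, -2.63708665e-04],
       [-9.04390195e-01, -4.26704593e-01,  1.25110131e-03],
       [-1.24401048e-03, -2.95355169e-04, -9.99999183e-01]]), 'ft_force': array([0.46443312, 0.12991423, 0.13746612]), 'wrist_torque': array([-0.0056544 , -0.07792679,  0.01408923]), 'grip_width': 0.08542684604714311}
```

View pics/top0.png

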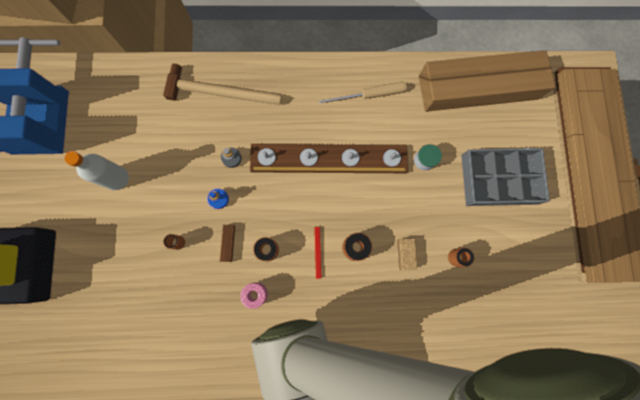

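View pics/scene0.png

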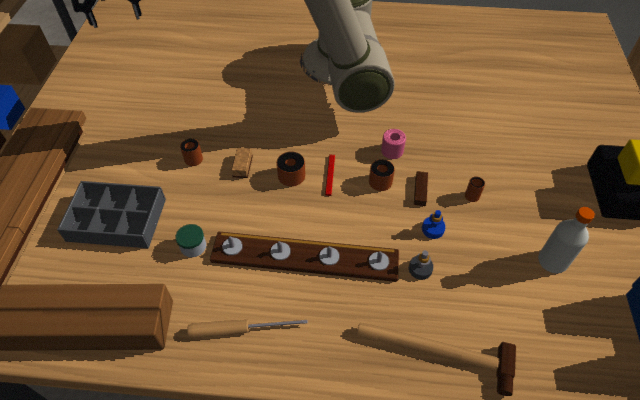

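Candidates in the top view:
- **Drums, brown:** S (174,241), L (265,249), XL (357,246), M (461,257). The pink ring at (254,295) is the decoy.
- **Arbor:** grey at (231,157). The blue one at (218,198) is the decoy, and the green tin is at (428,156).

Next I'll measure these and check them in a crop.

```bash
cat > meas.py <<'E'
from h import *
def mid(n,im,d,P,c,r=30):
    # points at drum-top height near a world guess c -> circle
    m=(abs(P[...,2]-c[2])<.006)&(np.hypot(P[...,0]-c[0],P[...,1]-c[1])<r)&(d>0)
    if m.sum()<8: return None
    q=P[m][:,:2].astype(np.float32)
    (x,y),R=cv2.minEnclosingCircle(q);return np.round([x,y,2*R,m.sum(),P[m][:,2].mean()],4)
if __name__=='__main__':
    g={'S':(174,241,.05),'L':(265,249,.05),'XL':(357,246,.05),'M':(461,257,.05),'pink':(254,295,.05),'arbor':(231,157,.03),
    'p1':(266,158,.019),'p2':(308,158,.019),'p3':(350,158,.019),'p4':(392,158,.019)}
    for n in('top','scene'):
        f=np.load(n+'0.npz');im,d=f['im'],f['d'];P=cloud(n,d)
        for k,(u,v,z) in g.items():
            w=ray('top',u,v,z);print(n,k,w.round(4),mid(n,im,d,P,w,.045 if z>.03 else .028))
    im=np.load('top0.npz')['im']
    cv2.imwrite('pics/c0.png',cv2.resize(im[130:310,150:480],None,fx=2.4,fy=2.4,interpolation=2)[:,:,::-1])
    # rack mask: posts' bright flanges
    for n,(v0,v1,u0,u1) in {'top':(142,176,248,412),'scene':(232,284,208,402)}.items():
        im=np.load(n+'0.npz')['im'];h=cv2.cvtColor(im,cv2.COLOR_RGB2HSV)
        m=((h[...,1]<60)&(h[...,2]>120)).astype(np.uint8);k=np.zeros_like(m);k[v0:v1,u0:u1]=m[v0:v1,u0:u1]
        N,_,st,ce=cv2.connectedComponentsWithStats(k)
        for i in range(1,N):
            if st[i,4]>40:
                x,y,w_,h_=st[i,:4];print(n,st[i],ray(n,x+w_/2-.5,y+h_/2-.5,.019).round(4))
E
python3 meas.py
```

```text
top S [0.4631 0.312  0.05  ] [4.644e-01 3.215e-01 3.410e-02 1.140e+02 4.980e-02]
top L [0.4409 0.1145 0.05  ] [4.418e-01 1.163e-01 5.380e-02 3.860e+02 5.060e-02]
top XL [ 0.4425 -0.0884  0.05  ] [ 4.428e-01 -8.880e-02  6.390e-02  5.610e+02  5.100e-02]
top M [ 0.4124 -0.32    0.05  ] [ 4.136e-01 -3.265e-01  4.410e-02  2.420e+02  5.040e-02]
top pink [0.3432 0.138  0.05  ] [3.428e-01 1.420e-01 5.380e-02 4.110e+02 5.060e-02]
top arbor [0.6572 0.1957 0.03  ] None
top p1 [0.6568 0.1158 0.019 ] [6.568e-01 1.156e-01 5.600e-02 3.850e+02 1.770e-02]
top p2 [0.6553 0.0163 0.019 ] [6.553e-01 1.600e-02 5.610e-02 3.860e+02 1.780e-02]
top p3 [ 0.6537 -0.0841  0.019 ] [ 6.538e-01 -8.400e-02  5.600e-02  3.750e+02  1.790e-02]
top p4 [ 0.6522 -0.1853  0.019 ] [ 6.522e-01 -1.853e-01  5.610e-02  3.780e+02  1.790e-02]
scene S [0.4631 0.312  0.05  ] [4.647e-01 3.220e-01 3.740e-02 1.120e+02 4.860e-02]
scene L [0.4409 0.1145 0.05  ] [4.426e-01 1.163e-01 5.510e-02 3.190e+02 4.920e-02]
scene XL [ 0.4425 -0.0884  0.05  ] [ 4.436e-01 -8.830e-02  6.620e-02  4.480e+02  4.950e-02]
scene M [ 0.4124 -0.32    0.05  ] [
[... 293 characters left out ...]
19 ] [6.554e-01 1.630e-02 5.600e-02 4.310e+02 1.710e-02]
scene p3 [ 0.6537 -0.0841  0.019 ] [ 6.537e-01 -8.410e-02  5.620e-02  4.420e+02  1.710e-02]
scene p4 [ 0.6522 -0.1853  0.019 ] [ 6.523e-01 -1.852e-01  5.590e-02  4.150e+02  1.710e-02]
top [258 148  17  17 208] [0.6617 0.1158 0.019 ]
top [300 148  17  18 213] [0.659  0.0162 0.019 ]
top [342 149  17  17 209] [ 0.6562 -0.0842  0.019 ]
top [383 149  18  17 219] [ 0.6547 -0.1842  0.019 ]
scene [224 237  18  17 154] [ 0.6531 -0.1816  0.019 ]
scene [272 243  18  16 152] [ 0.657 -0.082  0.019]
scene [321 248  18  16 143] [0.6594 0.018  0.019 ]
scene [369 252   8   8  41] [0.6514 0.1043 0.019 ]
scene [371 253  18  16 136] [0.6617 0.1186 0.019 ]
```

View pics/c0.png

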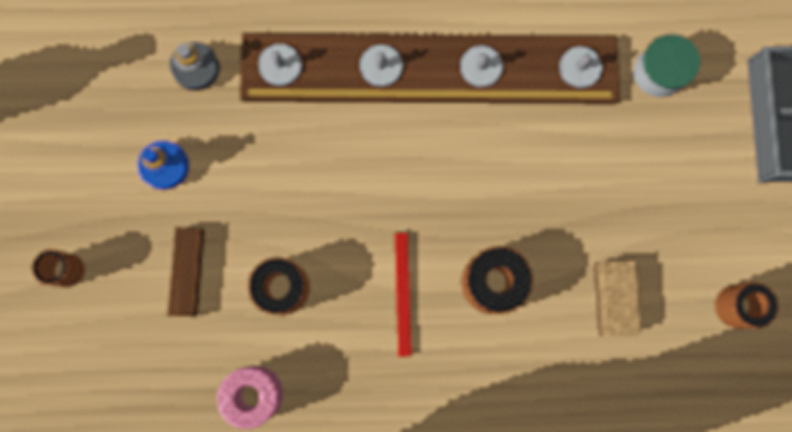

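The crop confirms the choice: brown drums by measured diameter 34/54/64/44 mm from left to right. The grey arbor is at the +y end, so S, M, L, XL go on p1 to p4, from y = +0.117 to -0.183. First I'll turn the jaws along world x.

Emit:
{"op": "step_arm", "data": {"steps": [{"xyz": [0, 0, 0], "turn": [0, 0, -1], "gripper": 1}, {"xyz": [0, 0, 0], "turn": [0, 0, -1], "gripper": 1}, {"xyz": [0, 0, 0], "turn": [0, 0, -1], "gripper": 1}, {"xyz": [0, 0, 0], "turn": [0, 0, -1], "gripper": 1}, {"xyz": [0, 0, 0], "turn": [0, 0, -1], "gripper": 1}, {"xyz": [0, 0, 0], "turn": [0, 0, -1], "gripper": 1}, {"xyz": [0, 0, 0], "turn": [0, 0, -1], "gripper": 1}, {"xyz": [0, 0, 0], "turn": [0, 0, -1], "gripper": 1}, {"xyz": [0, 0, 0], "turn": [0, 0, -1], "gripper": 1}, {"xyz": [0, 0, 0], "turn": [0, 0, -1], "gripper": 1}, {"xyz": [0, 0, 0], "turn": [0, 0, -1], "gripper": 1}, {"xyz": [0, 0, 0], "turn": [0, 0, -1], "gripper": 1}, {"xyz": [0, 0, 0], "turn": [0, 0, -1], "gripper": 1}, {"xyz": [0, 0, 0], "turn": [0, 0, -1], "gripper": 1}, {"xyz": [0, 0, 0], "turn": [0, 0, -0.12], "gripper": 1}, {"xyz": [0, 0, 0], "turn": [0, 0, 0], "gripper": 1}]}}

```text
time_s: 1.43
position: [0.2346, -0.4973, 0.25]
tool_rot: [[1.0, -0.002, -0.0], [-0.002, -1.0, 0.001], [-0.0, -0.001, -1.0]]
ft_force: [-0.3, 0.2, -0.5]
grip_width: 0.0855
```

Emit:
{"op": "step_arm", "data": {"steps": [{"xyz": [0.56, -0.534, 0], "turn": [0, 0, 0], "gripper": 1}, {"xyz": [0.56, -0.534, 0], "turn": [0, 0, 0], "gripper": 1}, {"xyz": [0.56, -0.534, 0], "turn": [0, 0, 0], "gripper": 1}, {"xyz": [0.56, -0.534, 0], "turn": [0, 0, 0], "gripper": 1}, {"xyz": [0.56, -0.534, 0], "turn": [0, 0, 0], "gripper": 1}, {"xyz": [0.56, -0.534, 0], "turn": [0, 0, 0], "gripper": 1}, {"xyz": [0.56, -0.534, 0], "turn": [0, 0, 0], "gripper": 1}, {"xyz": [0.56, -0.534, 0], "turn": [0, 0, 0], "gripper": 1}, {"xyz": [0, 0, 0.6], "turn": [0, 0, 0], "gripper": 1}, {"xyz": [0, 0, 0.6], "turn": [0, 0, 0], "gripper": 1}, {"xyz": [0, 0, 0.6], "turn": [0, 0, 0], "gripper": 1}, {"xyz": [0, 0, 0.6], "turn": [0, 0, 0], "gripper": 1}, {"xyz": [0, 0, 0.6], "turn": [0, 0, 0], "gripper": 1}, {"xyz": [0, 0, 0], "turn": [0, 0, 0], "gripper": 1}, {"xyz": [0, 0, 0], "turn": [0, 0, 0], "gripper": 1}]}}

```text
time_s: 2.68
position: [0.4138, -0.3264, 0.1301]
tool_rot: [[1.0, -0.002, -0.001], [-0.002, -1.0, 0.002], [-0.001, -0.002, -1.0]]
ft_force: [0.2, -0.1, 1.1]
grip_width: 0.0856
```

Tracking is exact. Descend 0.1 m to z=0.03, grip, then lift.

Emit:
{"op": "step_arm", "data": {"steps": [{"xyz": [0, 0, 0.5], "turn": [0, 0, 0], "gripper": 1}, {"xyz": [0, 0, 0.5], "turn": [0, 0, 0], "gripper": 1}, {"xyz": [0, 0, 0.5], "turn": [0, 0, 0], "gripper": 1}, {"xyz": [0, 0, 0.5], "turn": [0, 0, 0], "gripper": 1}, {"xyz": [0, 0, 0.5], "turn": [0, 0, 0], "gripper": 1}, {"xyz": [0, 0, 0], "turn": [0, 0, 0], "gripper": -1}, {"xyz": [0, 0, 0], "turn": [0, 0, 0], "gripper": -1}, {"xyz": [0, 0, 0], "turn": [0, 0, 0], "gripper": -1}, {"xyz": [0, 0, 0], "turn": [0, 0, 0], "gripper": -1}, {"xyz": [0, 0, 0], "turn": [0, 0, 0], "gripper": -1}, {"xyz": [0, 0, 0], "turn": [0, 0, 0], "gripper": -1}, {"xyz": [0, 0, 0], "turn": [0, 0, 0], "gripper": -1}, {"xyz": [0, 0, 0], "turn": [0, 0, 0], "gripper": -1}, {"xyz": [0, 0, 0], "turn": [0, 0, 0], "gripper": -1}, {"xyz": [0, 0, 0], "turn": [0, 0, 0], "gripper": -1}], "squeeze": 40}}

```text
time_s: 3.93
position: [0.4146, -0.3274, 0.0324]
tool_rot: [[1.0, -0.001, 0.002], [-0.001, -1.0, -0.003], [0.002, 0.003, -1.0]]
ft_force: [-0.4, 0.2, 5.8]
grip_width: 0.0428
```

Emit:
{"op": "step_arm", "data": {"steps": [{"xyz": [0, 0, -0.4], "turn": [0, 0, 0], "gripper": -1}, {"xyz": [0, 0, -0.8], "turn": [0, 0, 0], "gripper": -1}, {"xyz": [0, 0, -0.9], "turn": [0, 0, 0], "gripper": -1}, {"xyz": [0, 0, -0.9], "turn": [0, 0, 0], "gripper": -1}, {"xyz": [0.44, -0.61, -0.2], "turn": [0, 0, 0], "gripper": -1}, {"xyz": [0.44, -0.61, 0], "turn": [0, 0, 0], "gripper": -1}, {"xyz": [0.44, -0.61, 0], "turn": [0, 0, 0], "gripper": -1}, {"xyz": [0.44, -0.61, 0], "turn": [0, 0, 0], "gripper": -1}, {"xyz": [0.44, -0.61, 0], "turn": [0, 0, 0], "gripper": -1}, {"xyz": [0.44, -0.61, 0], "turn": [0, 0, 0], "gripper": -1}, {"xyz": [0.44, -0.61, 0], "turn": [0, 0, 0], "gripper": -1}, {"xyz": [0.44, -0.61, 0], "turn": [0, 0, 0], "gripper": -1}, {"xyz": [0.44, -0.61, 0], "turn": [0, 0, 0], "gripper": -1}, {"xyz": [0.44, -0.61, 0], "turn": [0, 0, 0], "gripper": -1}, {"xyz": [0.44, -0.61, 0], "turn": [0, 0, 0], "gripper": -1}, {"xyz": [0.44, -0.61, 0], "turn": [0, 0, 0], "gripper": -1}, {"xyz": [0.44, -0.61, 0], "turn": [0, 0, 0], "gripper": -1}, {"xyz": [0.43, -0.64, 0], "turn": [0, 0, 0], "gripper": -1}, {"xyz": [0, 0, 0], "turn": [0, 0, 0], "gripper": -1}, {"xyz": [0, 0, 0], "turn": [0, 0, 0], "gripper": -1}]}}

```text
time_s: 5.6
position: [0.6604, 0.0175, 0.1593]
tool_rot: [[1.0, 0.002, 0.001], [0.002, -1.0, -0.0], [0.001, 0.0, -1.0]]
ft_force: [0.2, -1.1, -1.8]
grip_width: 0.0426
```

```bash
python3 - <<'E'
from h import *
print(env.observe()['position'])
im,d=grab('scene');cv2.imwrite('pics/m1.png',cv2.resize(im[120:300,180:460],None,fx=2.5,fy=2.5)[:,:,::-1])
E
```

```text
[0.66043662 0.01749632 0.15933399]
```

View pics/m1.png

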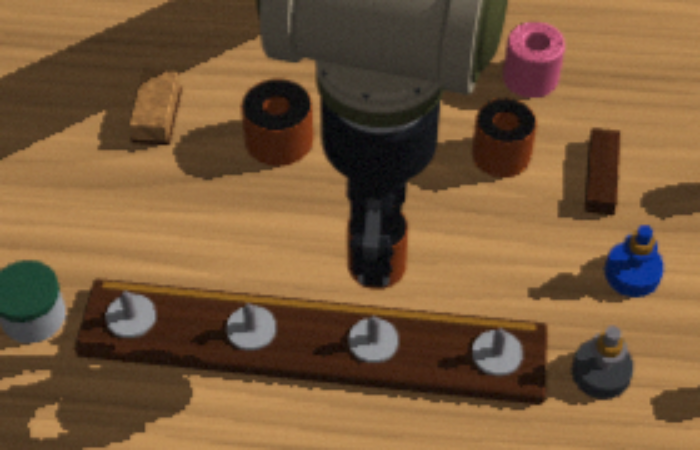

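The drum is held upright above p2, seen at (378,245) in the crop.

Emit:
{"op": "step_arm", "data": {"steps": [{"xyz": [-0.03, 0, 0.4], "turn": [0, 0, 0], "gripper": -1}, {"xyz": [0, 0, 0.4], "turn": [0, 0, 0], "gripper": -1}, {"xyz": [0, 0, 0.4], "turn": [0, 0, 0], "gripper": -1}, {"xyz": [0, 0, 0.3], "turn": [0, 0, 0], "gripper": -1}, {"xyz": [0, 0, 0.3], "turn": [0, 0, 0], "gripper": -1}, {"xyz": [0, 0, 0.2], "turn": [0, 0, 0], "gripper": -1}, {"xyz": [0, 0, 0.2], "turn": [0, 0, 0], "gripper": -1}, {"xyz": [0, 0, 0.2], "turn": [0, 0, 0], "gripper": -1}, {"xyz": [0, 0, 0.2], "turn": [0, 0, 0], "gripper": -1}, {"xyz": [0, 0, 0.06], "turn": [0, 0, 0], "gripper": -1}, {"xyz": [0, 0, 0], "turn": [0, 0, 0], "gripper": -1}, {"xyz": [0, 0, 0], "turn": [0, 0, 0], "gripper": -1}]}}

```text
time_s: 6.65
position: [0.659, 0.0161, 0.0521]
tool_rot: [[1.0, -0.0, 0.0], [-0.0, -1.0, -0.0], [0.0, 0.0, -1.0]]
ft_force: [-1.0, 0.1, -0.8]
grip_width: 0.0424
```

Emit:
{"op": "step_arm", "data": {"steps": [{"xyz": [0, 0, 0.02], "turn": [0, 0, 0], "gripper": 1}, {"xyz": [0, 0, 0], "turn": [0, 0, 0], "gripper": 1}, {"xyz": [0, 0, 0], "turn": [0, 0, 0], "gripper": 1}, {"xyz": [0, 0, 0], "turn": [0, 0, 0], "gripper": 1}, {"xyz": [0, 0, 0], "turn": [0, 0, 0], "gripper": 1}, {"xyz": [0, 0, -0.3], "turn": [0, 0, 0], "gripper": 1}, {"xyz": [0, 0, -0.6], "turn": [0, 0, 0], "gripper": 1}, {"xyz": [0, 0, -0.9], "turn": [0, 0, 0], "gripper": 1}, {"xyz": [0, 0, -0.9], "turn": [0, 0, 0], "gripper": 1}, {"xyz": [-0.68, -0.31, 0], "turn": [0, 0, 0], "gripper": 1}, {"xyz": [-0.68, -0.31, 0], "turn": [0, 0, 0], "gripper": 1}, {"xyz": [-0.68, -0.31, 0], "turn": [0, 0, 0], "gripper": 1}, {"xyz": [-0.68, -0.31, 0], "turn": [0, 0, 0], "gripper": 1}, {"xyz": [-0.68, -0.31, 0], "turn": [0, 0, 0], "gripper": 1}, {"xyz": [-0.68, -0.31, 0], "turn": [0, 0, 0], "gripper": 1}, {"xyz": [-0.68, -0.31, 0], "turn": [0, 0, 0], "gripper": 1}, {"xyz": [-0.66, -0.31, 0], "turn": [0, 0, 0], "gripper": 1}, {"xyz": [0, 0, 0], "turn": [0, 0, 0], "gripper": 1}, {"xyz": [0, 0, 0], "turn": [0, 0, 0], "gripper": 1}]}}

```text
time_s: 8.23
position: [0.4417, 0.1158, 0.1603]
tool_rot: [[1.0, 0.001, 0.002], [0.001, -1.0, -0.0], [0.002, 0.0, -1.0]]
ft_force: [0.4, -0.4, 0.1]
grip_width: 0.0854
```

```bash
cat > chk.py <<'E'
from meas import *
G={'p1':(.6617,.1172,.069),'p2':(.6592,.0171,.069),'p3':(.6566,-.0831,.069),'p4':(.6539,-.1829,.069),
'S':(.4645,.3217,.05),'L':(.442,.1163,.05),'XL':(.443,-.0885,.05)}
for n in('top','scene'):
    im,d=grab(n,n+'_last');P=cloud(n,d)
    for k,c in G.items(): print(n,k,mid(n,im,d,P,c,.045))
print(env.observe()['position'])
E
python3 chk.py
```

```text
top p1 None
top p2 [6.592e-01 1.610e-02 4.420e-02 2.170e+02 6.940e-02]
top p3 None
top p4 None
top S [4.655e-01 3.252e-01 3.100e-02 4.600e+01 4.990e-02]
top L None
top XL [ 4.427e-01 -8.870e-02  6.380e-02  5.680e+02  5.080e-02]
scene p1 None
scene p2 [6.593e-01 1.540e-02 4.630e-02 2.760e+02 6.850e-02]
scene p3 None
scene p4 None
scene S [4.651e-01 3.225e-01 3.720e-02 1.030e+02 4.870e-02]
scene L [4.421e-01 1.164e-01 5.700e-02 3.160e+02 4.940e-02]
scene XL [ 4.42e-01 -8.87e-02  6.76e-02  4.55e+02  4.94e-02]
[0.44316888 0.11515225 0.15987235]
```

M is seated: its top is at z 0.069 and it is within about 1.5 mm of p2. Next is L.

Emit:
{"op": "step_arm", "data": {"steps": [{"xyz": [0, 0, 0.7], "turn": [0, 0, 0], "gripper": 1}, {"xyz": [0, 0, 0.7], "turn": [0, 0, 0], "gripper": 1}, {"xyz": [0, 0, 0.5], "turn": [0, 0, 0], "gripper": 1}, {"xyz": [0, 0, 0.5], "turn": [0, 0, 0], "gripper": 1}, {"xyz": [0, 0, 0.45], "turn": [0, 0, 0], "gripper": 1}, {"xyz": [0, 0, 0.4], "turn": [0, 0, 0], "gripper": 1}, {"xyz": [0, 0, 0], "turn": [0, 0, 0], "gripper": -1}, {"xyz": [0, 0, 0], "turn": [0, 0, 0], "gripper": -1}, {"xyz": [0, 0, 0], "turn": [0, 0, 0], "gripper": -1}, {"xyz": [0, 0, 0], "turn": [0, 0, 0], "gripper": -1}, {"xyz": [0, 0, 0], "turn": [0, 0, 0], "gripper": -1}, {"xyz": [0, 0, 0], "turn": [0, 0, 0], "gripper": -1}, {"xyz": [0, 0, 0], "turn": [0, 0, 0], "gripper": -1}, {"xyz": [0, 0, 0], "turn": [0, 0, 0], "gripper": -1}, {"xyz": [0, 0, 0], "turn": [0, 0, 0], "gripper": -1}]}}

```text
time_s: 9.58
position: [0.4428, 0.1153, 0.03]
tool_rot: [[1.0, -0.0, 0.002], [-0.0, -1.0, -0.0], [0.002, 0.0, -1.0]]
ft_force: [0.9, -0.8, 7.5]
grip_width: 0.0529
```

Emit:
{"op": "step_arm", "data": {"steps": [{"xyz": [0, 0, -0.5], "turn": [0, 0, 0], "gripper": -1}, {"xyz": [0, 0, -0.9], "turn": [0, 0, 0], "gripper": -1}, {"xyz": [0, 0, -0.9], "turn": [0, 0, 0], "gripper": -1}, {"xyz": [0, 0, -0.9], "turn": [0, 0, 0], "gripper": -1}, {"xyz": [0.54, 0.5, 0], "turn": [0, 0, 0], "gripper": -1}, {"xyz": [0.54, 0.5, 0], "turn": [0, 0, 0], "gripper": -1}, {"xyz": [0.54, 0.5, 0], "turn": [0, 0, 0], "gripper": -1}, {"xyz": [0.54, 0.5, 0], "turn": [0, 0, 0], "gripper": -1}, {"xyz": [0.54, 0.5, 0], "turn": [0, 0, 0], "gripper": -1}, {"xyz": [0.54, 0.5, 0], "turn": [0, 0, 0], "gripper": -1}, {"xyz": [0.54, 0.5, 0], "turn": [0, 0, 0], "gripper": -1}, {"xyz": [0.54, 0.5, 0], "turn": [0, 0, 0], "gripper": -1}, {"xyz": [0.54, 0.5, 0], "turn": [0, 0, 0], "gripper": -1}, {"xyz": [0.51, 0.47, 0], "turn": [0, 0, 0], "gripper": -1}, {"xyz": [0, 0, 0], "turn": [0, 0, 0], "gripper": -1}, {"xyz": [0, 0, 0], "turn": [0, 0, 0], "gripper": -1}]}}

```text
time_s: 10.92
position: [0.657, -0.0844, 0.1562]
tool_rot: [[1.0, -0.002, -0.001], [-0.002, -1.0, 0.0], [-0.001, -0.0, -1.0]]
ft_force: [1.0, -0.0, -0.9]
grip_width: 0.0532
```

Emit:
{"op": "step_arm", "data": {"steps": [{"xyz": [0, 0, 0.4], "turn": [0, 0, 0], "gripper": -1}, {"xyz": [0, 0, 0.4], "turn": [0, 0, 0], "gripper": -1}, {"xyz": [0, 0, 0.4], "turn": [0, 0, 0], "gripper": -1}, {"xyz": [0, 0, 0.3], "turn": [0, 0, 0], "gripper": -1}, {"xyz": [0, 0, 0.3], "turn": [0, 0, 0], "gripper": -1}, {"xyz": [0, 0, 0.2], "turn": [0, 0, 0], "gripper": -1}, {"xyz": [0, 0, 0.2], "turn": [0, 0, 0], "gripper": -1}, {"xyz": [0, 0, 0.2], "turn": [0, 0, 0], "gripper": -1}, {"xyz": [0, 0, 0.2], "turn": [0, 0, 0], "gripper": -1}, {"xyz": [0, 0, 0.05], "turn": [0, 0, 0], "gripper": -1}, {"xyz": [0, 0, 0], "turn": [0, 0, 0], "gripper": -1}, {"xyz": [0, 0, 0], "turn": [0, 0, 0], "gripper": -1}]}}

```text
time_s: 11.92
position: [0.657, -0.0836, 0.0514]
tool_rot: [[1.0, -0.0, 0.0], [-0.0, -1.0, -0.0], [0.0, 0.0, -1.0]]
ft_force: [0.1, 0.7, -2.4]
grip_width: 0.0531
```

Emit:
{"op": "step_arm", "data": {"steps": [{"xyz": [0, 0, 0.02], "turn": [0, 0, 0], "gripper": -1}, {"xyz": [0, 0, 0], "turn": [0, 0, 0], "gripper": 1}, {"xyz": [0, 0, 0], "turn": [0, 0, 0], "gripper": 1}, {"xyz": [0, 0, 0], "turn": [0, 0, 0], "gripper": 1}, {"xyz": [0, 0, 0], "turn": [0, 0, 0], "gripper": 1}, {"xyz": [0, 0, -0.3], "turn": [0, 0, 0], "gripper": 1}, {"xyz": [0, 0, -0.6], "turn": [0, 0, 0], "gripper": 1}, {"xyz": [0, 0, -0.9], "turn": [0, 0, 0], "gripper": 1}, {"xyz": [0, 0, -0.9], "turn": [0, 0, 0], "gripper": 1}, {"xyz": [-0.67, 0.015, 0], "turn": [0, 0, 0], "gripper": 1}, {"xyz": [-0.67, 0.015, 0], "turn": [0, 0, 0], "gripper": 1}, {"xyz": [-0.67, 0.015, 0], "turn": [0, 0, 0], "gripper": 1}, {"xyz": [-0.67, 0.015, 0], "turn": [0, 0, 0], "gripper": 1}, {"xyz": [-0.67, 0.015, 0], "turn": [0, 0, 0], "gripper": 1}, {"xyz": [-0.67, 0.015, 0], "turn": [0, 0, 0], "gripper": 1}, {"xyz": [-0.67, 0.015, 0], "turn": [0, 0, 0], "gripper": 1}, {"xyz": [-0.66, 0.015, 0], "turn": [0, 0, 0], "gripper": 1}, {"xyz": [0, 0, 0], "turn": [0, 0, 0], "gripper": 1}, {"xyz": [0, 0, 0], "turn": [0, 0, 0], "gripper": 1}]}}

```text
time_s: 13.5
position: [0.4425, -0.0884, 0.1595]
tool_rot: [[1.0, -0.001, 0.002], [-0.001, -1.0, -0.001], [0.002, 0.001, -1.0]]
ft_force: [0.5, 0.5, -0.1]
grip_width: 0.0852
```

```bash
python3 chk.py | grep -v None
```

```text
top p2 [6.592e-01 1.640e-02 4.390e-02 2.170e+02 6.950e-02]
top p3 [ 6.57e-01 -8.21e-02  5.41e-02  3.62e+02  6.98e-02]
top S [4.642e-01 3.215e-01 3.470e-02 1.200e+02 4.940e-02]
top XL [ 4.229e-01 -8.300e-02  2.790e-02  8.100e+01  5.110e-02]
scene p2 [6.591e-01 1.720e-02 4.570e-02 2.740e+02 6.830e-02]
scene p3 [ 6.571e-01 -8.300e-02  5.630e-02  4.470e+02  6.850e-02]
scene S [4.640e-01 3.212e-01 3.550e-02 1.110e+02 4.850e-02]
scene XL [ 4.422e-01 -9.110e-02  6.810e-02  4.520e+02  4.930e-02]
[ 0.44380983 -0.08853734  0.1591002 ]
```

Emit:
{"op": "step_arm", "data": {"steps": [{"xyz": [0, 0, 0.7], "turn": [0, 0, 0], "gripper": 1}, {"xyz": [0, 0, 0.7], "turn": [0, 0, 0], "gripper": 1}, {"xyz": [0, 0, 0.5], "turn": [0, 0, 0], "gripper": 1}, {"xyz": [0, 0, 0.5], "turn": [0, 0, 0], "gripper": 1}, {"xyz": [0, 0, 0.45], "turn": [0, 0, 0], "gripper": 1}, {"xyz": [0, 0, 0.38], "turn": [0, 0, 0], "gripper": 1}, {"xyz": [0, 0, 0], "turn": [0, 0, 0], "gripper": -1}, {"xyz": [0, 0, 0], "turn": [0, 0, 0], "gripper": -1}, {"xyz": [0, 0, 0], "turn": [0, 0, 0], "gripper": -1}, {"xyz": [0, 0, 0], "turn": [0, 0, 0], "gripper": -1}, {"xyz": [0, 0, 0], "turn": [0, 0, 0], "gripper": -1}, {"xyz": [0, 0, 0], "turn": [0, 0, 0], "gripper": -1}, {"xyz": [0, 0, 0], "turn": [0, 0, 0], "gripper": -1}, {"xyz": [0, 0, 0], "turn": [0, 0, 0], "gripper": -1}]}}

```text
time_s: 14.77
position: [0.4429, -0.0882, 0.0293]
tool_rot: [[1.0, -0.0, 0.0], [-0.0, -1.0, -0.0], [0.0, 0.0, -1.0]]
ft_force: [-0.1, 0.4, -1.1]
grip_width: 0.0626
```

Emit:
{"op": "step_arm", "data": {"steps": [{"xyz": [0, 0, -0.5], "turn": [0, 0, 0], "gripper": -1}, {"xyz": [0, 0, -0.9], "turn": [0, 0, 0], "gripper": -1}, {"xyz": [0, 0, -0.9], "turn": [0, 0, 0], "gripper": -1}, {"xyz": [0, 0, -0.9], "turn": [0, 0, 0], "gripper": -1}, {"xyz": [0.53, 0.236, 0], "turn": [0, 0, 0], "gripper": -1}, {"xyz": [0.53, 0.236, 0], "turn": [0, 0, 0], "gripper": -1}, {"xyz": [0.53, 0.236, 0], "turn": [0, 0, 0], "gripper": -1}, {"xyz": [0.53, 0.236, 0], "turn": [0, 0, 0], "gripper": -1}, {"xyz": [0.53, 0.236, 0], "turn": [0, 0, 0], "gripper": -1}, {"xyz": [0.53, 0.236, 0], "turn": [0, 0, 0], "gripper": -1}, {"xyz": [0.53, 0.236, 0], "turn": [0, 0, 0], "gripper": -1}, {"xyz": [0.53, 0.236, 0], "turn": [0, 0, 0], "gripper": -1}, {"xyz": [0.53, 0.236, 0], "turn": [0, 0, 0], "gripper": -1}, {"xyz": [0.51, 0.236, 0], "turn": [0, 0, 0], "gripper": -1}, {"xyz": [0, 0, 0], "turn": [0, 0, 0], "gripper": -1}, {"xyz": [0, 0, 0], "turn": [0, 0, 0], "gripper": -1}]}}

```text
time_s: 16.1
position: [0.654, -0.1828, 0.1561]
tool_rot: [[1.0, -0.001, -0.001], [-0.001, -1.0, 0.001], [-0.001, -0.001, -1.0]]
ft_force: [0.2, -0.1, -0.6]
grip_width: 0.0626
```

Emit:
{"op": "step_arm", "data": {"steps": [{"xyz": [0, 0, 0.4], "turn": [0, 0, 0], "gripper": -1}, {"xyz": [0, 0, 0.4], "turn": [0, 0, 0], "gripper": -1}, {"xyz": [0, 0, 0.4], "turn": [0, 0, 0], "gripper": -1}, {"xyz": [0, 0, 0.3], "turn": [0, 0, 0], "gripper": -1}, {"xyz": [0, 0, 0.3], "turn": [0, 0, 0], "gripper": -1}, {"xyz": [0, 0, 0.2], "turn": [0, 0, 0], "gripper": -1}, {"xyz": [0, 0, 0.2], "turn": [0, 0, 0], "gripper": -1}, {"xyz": [0, 0, 0.2], "turn": [0, 0, 0], "gripper": -1}, {"xyz": [0, 0, 0.2], "turn": [0, 0, 0], "gripper": -1}, {"xyz": [0, 0, 0.06], "turn": [0, 0, 0], "gripper": -1}, {"xyz": [0, 0, 0], "turn": [0, 0, 0], "gripper": -1}, {"xyz": [0, 0, 0], "turn": [0, 0, 0], "gripper": -1}]}}

```text
time_s: 17.1
position: [0.6542, -0.1828, 0.0509]
tool_rot: [[1.0, -0.0, 0.0], [-0.0, -1.0, -0.0], [0.0, 0.0, -1.0]]
ft_force: [0.2, -0.6, -1.3]
grip_width: 0.0629
```

Emit:
{"op": "step_arm", "data": {"steps": [{"xyz": [0, 0, 0.02], "turn": [0, 0, 0], "gripper": -1}, {"xyz": [0, 0, 0], "turn": [0, 0, 0], "gripper": 1}, {"xyz": [0, 0, 0], "turn": [0, 0, 0], "gripper": 1}, {"xyz": [0, 0, 0], "turn": [0, 0, 0], "gripper": 1}, {"xyz": [0, 0, 0], "turn": [0, 0, 0], "gripper": 1}, {"xyz": [0, 0, -0.3], "turn": [0, 0, 0], "gripper": 1}, {"xyz": [0, 0, -0.6], "turn": [0, 0, 0], "gripper": 1}, {"xyz": [0, 0, -0.9], "turn": [0, 0, 0], "gripper": 1}, {"xyz": [0, 0, -0.9], "turn": [0, 0, 0], "gripper": 1}]}}

```text
time_s: 17.85
position: [0.6536, -0.1825, 0.1596]
tool_rot: [[1.0, -0.0, -0.001], [-0.0, -1.0, 0.001], [-0.001, -0.001, -1.0]]
ft_force: [1.3, -0.6, 0.0]
grip_width: 0.0853
```

Emit:
{"op": "step_arm", "data": {"steps": [{"xyz": [-0.296, -0.788, 0], "turn": [0, 0, 0], "gripper": 1}, {"xyz": [-0.296, -0.788, 0], "turn": [0, 0, 0], "gripper": 1}, {"xyz": [-0.296, -0.788, 0], "turn": [0, 0, 0], "gripper": 1}, {"xyz": [-0.296, -0.788, 0], "turn": [0, 0, 0], "gripper": 1}, {"xyz": [-0.296, -0.788, 0], "turn": [0, 0, 0], "gripper": 1}, {"xyz": [-0.296, -0.788, 0], "turn": [0, 0, 0], "gripper": 1}, {"xyz": [-0.296, -0.788, 0], "turn": [0, 0, 0], "gripper": 1}, {"xyz": [-0.296, -0.788, 0], "turn": [0, 0, 0], "gripper": 1}, {"xyz": [-0.296, -0.788, 0], "turn": [0, 0, 0], "gripper": 1}, {"xyz": [-0.296, -0.788, 0], "turn": [0, 0, 0], "gripper": 1}, {"xyz": [-0.296, -0.788, 0], "turn": [0, 0, 0], "gripper": 1}, {"xyz": [-0.296, -0.788, 0], "turn": [0, 0, 0], "gripper": 1}, {"xyz": [-0.296, -0.788, 0], "turn": [0, 0, 0], "gripper": 1}, {"xyz": [-0.296, -0.788, 0], "turn": [0, 0, 0], "gripper": 1}, {"xyz": [-0.296, -0.788, 0], "turn": [0, 0, 0], "gripper": 1}, {"xyz": [-0.296, -0.788, 0], "turn": [0, 0, 0], "gripper": 1}, {"xyz": [0, 0, 0], "turn": [0, 0, 0], "gripper": 1}, {"xyz": [0, 0, 0], "turn": [0, 0, 0], "gripper": 1}]}}

```text
time_s: 19.35
position: [0.4641, 0.3231, 0.1588]
tool_rot: [[1.0, 0.003, 0.001], [0.003, -1.0, 0.0], [0.001, -0.0, -1.0]]
ft_force: [0.3, 0.4, 0.1]
grip_width: 0.085
```

```bash
python3 chk.py | grep -v None
```

```text
top p2 [6.589e-01 1.690e-02 4.400e-02 2.140e+02 6.960e-02]
top p3 [ 6.574e-01 -8.240e-02  5.430e-02  3.650e+02  6.970e-02]
top p4 [ 6.539e-01 -1.837e-01  6.480e-02  5.320e+02  6.990e-02]
top S [4.645e-01 3.212e-01 3.440e-02 1.200e+02 4.930e-02]
scene p2 [6.589e-01 1.690e-02 4.660e-02 2.730e+02 6.850e-02]
scene p3 [ 6.577e-01 -8.310e-02  5.610e-02  4.490e+02  6.850e-02]
scene p4 [ 6.541e-01 -1.846e-01  6.700e-02  6.430e+02  6.850e-02]
scene S [4.649e-01 3.195e-01 3.740e-02 1.130e+02 4.870e-02]
[0.46502104 0.32134065 0.1585516 ]
```

Emit:
{"op": "step_arm", "data": {"steps": [{"xyz": [0, 0, 0.7], "turn": [0, 0, 0], "gripper": 1}, {"xyz": [0, 0, 0.7], "turn": [0, 0, 0], "gripper": 1}, {"xyz": [0, 0, 0.5], "turn": [0, 0, 0], "gripper": 1}, {"xyz": [0, 0, 0.5], "turn": [0, 0, 0], "gripper": 1}, {"xyz": [0, 0, 0.42], "turn": [0, 0, 0], "gripper": 1}, {"xyz": [0, 0, 0.38], "turn": [0, 0, 0], "gripper": 1}, {"xyz": [0, 0, 0], "turn": [0, 0, 0], "gripper": -1}, {"xyz": [0, 0, 0], "turn": [0, 0, 0], "gripper": -1}, {"xyz": [0, 0, 0], "turn": [0, 0, 0], "gripper": -1}, {"xyz": [0, 0, 0], "turn": [0, 0, 0], "gripper": -1}, {"xyz": [0, 0, 0], "turn": [0, 0, 0], "gripper": -1}, {"xyz": [0, 0, 0], "turn": [0, 0, 0], "gripper": -1}, {"xyz": [0, 0, 0], "turn": [0, 0, 0], "gripper": -1}, {"xyz": [0, 0, 0], "turn": [0, 0, 0], "gripper": -1}, {"xyz": [0, 0, 0], "turn": [0, 0, 0], "gripper": -1}]}}

```text
time_s: 20.7
position: [0.4653, 0.3217, 0.0313]
tool_rot: [[1.0, -0.0, 0.002], [-0.0, -1.0, 0.0], [0.002, -0.0, -1.0]]
ft_force: [-0.4, -2.5, 6.0]
grip_width: 0.0338
```

Emit:
{"op": "step_arm", "data": {"steps": [{"xyz": [0, 0, -0.5], "turn": [0, 0, 0], "gripper": -1}, {"xyz": [0, 0, -0.9], "turn": [0, 0, 0], "gripper": -1}, {"xyz": [0, 0, -0.9], "turn": [0, 0, 0], "gripper": -1}, {"xyz": [0, 0, -0.9], "turn": [0, 0, 0], "gripper": -1}, {"xyz": [0.493, 0.51, 0], "turn": [0, 0, 0], "gripper": -1}, {"xyz": [0.493, 0.51, 0], "turn": [0, 0, 0], "gripper": -1}, {"xyz": [0.493, 0.51, 0], "turn": [0, 0, 0], "gripper": -1}, {"xyz": [0.493, 0.51, 0], "turn": [0, 0, 0], "gripper": -1}, {"xyz": [0.493, 0.51, 0], "turn": [0, 0, 0], "gripper": -1}, {"xyz": [0.493, 0.51, 0], "turn": [0, 0, 0], "gripper": -1}, {"xyz": [0.493, 0.51, 0], "turn": [0, 0, 0], "gripper": -1}, {"xyz": [0.493, 0.51, 0], "turn": [0, 0, 0], "gripper": -1}, {"xyz": [0.493, 0.51, 0], "turn": [0, 0, 0], "gripper": -1}, {"xyz": [0.493, 0.51, 0], "turn": [0, 0, 0], "gripper": -1}, {"xyz": [0, 0, 0], "turn": [0, 0, 0], "gripper": -1}, {"xyz": [0, 0, 0], "turn": [0, 0, 0], "gripper": -1}]}}

```text
time_s: 22.03
position: [0.6623, 0.1165, 0.1578]
tool_rot: [[1.0, -0.002, -0.0], [-0.002, -1.0, 0.0], [-0.0, -0.0, -1.0]]
ft_force: [-0.5, 0.7, -0.9]
grip_width: 0.0337
```

Emit:
{"op": "step_arm", "data": {"steps": [{"xyz": [0, 0, 0.4], "turn": [0, 0, 0], "gripper": -1}, {"xyz": [0, 0, 0.4], "turn": [0, 0, 0], "gripper": -1}, {"xyz": [0, 0, 0.4], "turn": [0, 0, 0], "gripper": -1}, {"xyz": [0, 0, 0.3], "turn": [0, 0, 0], "gripper": -1}, {"xyz": [0, 0, 0.3], "turn": [0, 0, 0], "gripper": -1}, {"xyz": [0, 0, 0.2], "turn": [0, 0, 0], "gripper": -1}, {"xyz": [0, 0, 0.2], "turn": [0, 0, 0], "gripper": -1}, {"xyz": [0, 0, 0.2], "turn": [0, 0, 0], "gripper": -1}, {"xyz": [0, 0, 0.2], "turn": [0, 0, 0], "gripper": -1}, {"xyz": [0, 0, 0.06], "turn": [0, 0, 0], "gripper": -1}, {"xyz": [0, 0, 0], "turn": [0, 0, 0], "gripper": -1}, {"xyz": [0, 0, 0], "turn": [0, 0, 0], "gripper": -1}]}}

```text
time_s: 23.03
position: [0.6621, 0.1176, 0.0518]
tool_rot: [[1.0, -0.0, 0.001], [-0.0, -1.0, 0.0], [0.001, -0.0, -1.0]]
ft_force: [-0.3, 0.2, -0.2]
grip_width: 0.0338
```

Now release, lift and back away.

Emit:
{"op": "step_arm", "data": {"steps": [{"xyz": [0, 0, 0.02], "turn": [0, 0, 0], "gripper": -1}, {"xyz": [0, 0, 0], "turn": [0, 0, 0], "gripper": 1}, {"xyz": [0, 0, 0], "turn": [0, 0, 0], "gripper": 1}, {"xyz": [0, 0, 0], "turn": [0, 0, 0], "gripper": 1}, {"xyz": [0, 0, 0], "turn": [0, 0, 0], "gripper": 1}, {"xyz": [0, 0, 0], "turn": [0, 0, 0], "gripper": 1}, {"xyz": [0, 0, -0.3], "turn": [0, 0, 0], "gripper": 1}, {"xyz": [0, 0, -0.6], "turn": [0, 0, 0], "gripper": 1}, {"xyz": [0, 0, -0.9], "turn": [0, 0, 0], "gripper": 1}, {"xyz": [0, 0, -0.9], "turn": [0, 0, 0], "gripper": 1}, {"xyz": [-0.7, 0, 0], "turn": [0, 0, 0], "gripper": 1}, {"xyz": [-0.7, 0, 0], "turn": [0, 0, 0], "gripper": 1}, {"xyz": [-0.7, 0, 0], "turn": [0, 0, 0], "gripper": 1}, {"xyz": [-0.7, 0, 0], "turn": [0, 0, 0], "gripper": 1}, {"xyz": [-0.7, 0, 0], "turn": [0, 0, 0], "gripper": 1}, {"xyz": [-0.7, 0, 0], "turn": [0, 0, 0], "gripper": 1}, {"xyz": [-0.7, 0, 0], "turn": [0, 0, 0], "gripper": 1}, {"xyz": [0, 0, 0], "turn": [0, 0, 0], "gripper": 1}, {"xyz": [0, 0, 0], "turn": [0, 0, 0], "gripper": 1}]}}

```text
time_s: 24.62
position: [0.4655, 0.1178, 0.16]
tool_rot: [[1.0, -0.0, 0.002], [-0.0, -1.0, 0.0], [0.002, -0.0, -1.0]]
ft_force: [1.5, 0.1, 1.3]
grip_width: 0.0851
```

```bash
python3 chk.py | grep -v None; python3 -c "
import cv2;i=cv2.imread('pics/scene_last.png');cv2.imwrite('pics/fin.png',cv2.resize(i[120:300,150:460],None,fx=2.5,fy=2.5))"
```

```text
top p1 [6.625e-01 1.170e-01 3.450e-02 1.050e+02 6.880e-02]
top p2 [6.589e-01 1.640e-02 4.400e-02 2.180e+02 6.950e-02]
top p3 [ 6.573e-01 -8.210e-02  5.410e-02  3.600e+02  6.980e-02]
top p4 [ 6.542e-01 -1.828e-01  6.460e-02  5.320e+02  6.990e-02]
scene p1 [6.637e-01 1.174e-01 3.610e-02 1.400e+02 6.800e-02]
scene p2 [6.597e-01 1.660e-02 4.590e-02 2.780e+02 6.820e-02]
scene p3 [ 6.57e-01 -8.15e-02  5.63e-02  4.45e+02  6.85e-02]
scene p4 [ 6.55e-01 -1.84e-01  6.60e-02  6.39e+02  6.86e-02]
[0.46698597 0.11763007 0.1595126 ]
```

View pics/fin.png

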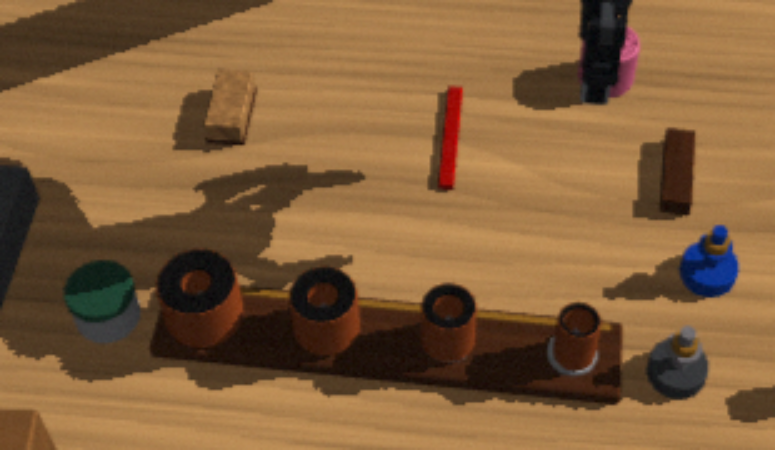

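The crop shows all four drums upright and seated, from S at (577,335) next to the grey arbor at (678,362) up to XL at (200,300) by the tin. The gripper is clear of everything, so I'm handing in.

```bash
python3 -c "
from h import *
order.close_job()"
```

```text
the job is handed in; nothing more can be done
```

All four sanding drums are on the rack, one per post, and the job is handed in. Counting from the grey arbor at the +y end, they run 34, 44, 54 and 64 mm.

My last check used both cameras:
- **Position:** every drum centre was within about 2 mm of its post's axis.
- **Height:** the tops measured 68–70 mm, against 69 mm for a drum fully down on its flange.
- **Clearance:** the drums look upright in the final picture, and the gripper was open and clear of them.

The two cameras disagreed by about 1–1.5 mm, which is within their calibration. I left the pink and blue look-alikes alone. No check failed, and about 25 s of the 118 s was used. The hand-in itself gave no verdict.

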